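Press the cap strips home and hold the load

TASK

Press the cap strips onto the 96-well plate that is loaded in the bench press and hold the pressure. First, with the press still locked, turn the knob on the gauge glass back until the red peak pointer rests at its zero stop; then flip the orange safety catch right over, clear of the lever, and pull the lever forward all the way to its stop. Finish while still gripping or holding the lever at its stop, since it springs back when let go, and leave the other things on the bench where they are.

Things in the scene. Friction and masses are not known exactly. Their poses are not given: they have to be found in the camera images.
- press: light grey bench press, bolted down; origin on the bench under the ram's axis, x to its back (away from the robot, apart from its yaw), y to its left, z up; front is -x. Foot x -110..+170, y +-100 mm, 25 high; gauge wing to y -250; head over the plate x -43..+153, y +-45, top 220 mm, the ram's square top 226 mm. Lever on the head's left, gauge face up on its right
- knob_grip (a point): on the vertical axis of the round dark reset knob (diameter 26 mm, 24 mm tall, on a 14 mm stem) in the middle of the gauge glass: 4 mm below the knob's top, 34.5 mm above the glass. The glass with its steel bezel is 104 mm across, 78.5 mm above the bench
- peak_pointer (a joint): angle (rad) of the red peak pointer and the knob fixed to it: 0 at the zero stop, growing clockwise seen from above, so it is turned back anticlockwise seen from above. Starts between 1.5 and 2.3; stays where it is left (0.05 N m of friction). Under load the black needle carries it up the scale again, to about 1.2 at full pull, as it should
- catch_thumb (a point): centre of the orange ball (diameter 18 mm) at the end of the catch's thumb arm, 50 mm from the pivot axis. The arm leans 40 degrees from upright to the press's left (+y) when locked (ball 263 mm above the bench) and 52 degrees to its right (-y) when flipped
- catch_pivot (a point): point on the catch's pivot axis level with the thumb arm; the axis runs along the press's x, 225 mm above the bench. The arm swings in the press's y-z plane
- catch (a joint): angle (rad) of the safety catch: 0 locked, its 12 mm thick nose lying to the left across the front of the lever and blocking it (the lever has some 0.06 rad of play); grows as the thumb arm is pushed up and over to the press's right (-y); 1.6 fully flipped, its end stop. Stays where it is left (0.06 N m of friction)
- lever_grip (a point): centre of the red grip of the lever: a round sleeve, diameter 25 mm, 100 mm long, lying along the press's y, free to turn on its spindle; its near end is 7 mm from the 16 mm thick lever arm on its right. About 298 mm above the bench at the start
- lever_hub (a point): point on the lever's pivot axis, in the plane of the lever arm, 170 mm above the bench; the axis runs along the press's y; the grip's axis is 150 mm from it, the grip's centre 65 mm to the left of this point
- lever (a joint): angle (rad) of the lever: 0 at rest, leaning 0.55 rad to the back from upright; grows as the grip is pulled towards the press's front (-x), over the top; 1.15 at the end stop, leaning 0.60 rad forward. A spring returns it: about 3.5 N at the grip at the start, 9 N at the end stop
- bottle_mid (a point): small reagent bottle with black cap, diameter 56 mm, 105 mm tall; point 50 mm above its base. To be left alone
- tube_rack_mid (a point): white rack of microtubes, 72 x 105 mm, 42 mm high; point 15 mm above its base. To be left alone
- tip_box_mid (a point): blue tip box, 85 x 120 x 64 mm; point at its centre. To be left alone
- marker_mid (a point): black and white marker pen lying on the bench, 130 mm long, 15 mm thick; its centre. To be left alone
- pipette_mid (a point): white pipette lying on the bench, 240 mm long, 29 mm thick; point near its middle. To be left alone
- yellow_rack_mid (a point): yellow tube rack, 100 x 170 x 52 mm; its centre. To be left alone
- green_rack_mid (a point): green tube rack, 85 x 125 x 30 mm; its centre. To be left alone

How it is judged:
By the outcome, as a careful person would: the job done as asked, in the order asked, and still so for the second after the job is handed in, while the arm keeps its last pose, push and grip.
It also fails if it takes over 72 s, if anything falls off the work surface, if the arm or the gripper's body presses on something with over 40 N, if the wrist force passes 120 N, or if a joint passes its speed limit or range.

ROBOT

A 6-joint arm with a two-finger parallel gripper is mounted at the origin on the work surface. World frame = base frame: x ahead of the robot, y to its left, z up, the work surface at z = 0. Lengths are in m, angles in rad, forces in N, time in s.
With the tool pointing down it reaches from about 0.275 to 0.875 m from the base axis. Payload 12.5 kg.
Tool frame: the origin (TCP) lies midway between the tips of the shut fingers; the grasp point (between the pads) lies 19 mm behind it (manip.grasp_offset is the distance from the TCP to the grasp point, in m); z points along the fingers, y is the line along which they close (so a half turn about z gives the same grasp; the last joint's range is limited). The gripper opens to 85 mm and grips with 20 to 120 N. Pads are 22 mm wide; open, the fingers measure 114 mm over their backs; the gripper's body (76 mm by 85 mm) begins 54 mm behind the grasp point. The pads swing forward as they close: fully open they stand 13 mm farther back than shut.
Start: joints at [-1.323, 0.351, 1.652, -0, 1.139, -0.085], TCP at [0.18, -0.52, 0.208] pointing down, gripper open.
Joint ranges: [-2.75, 2.75], [-0.79, 2.1], [0.01, 2.65], [-1.57, 4.71], [0.07, 3.14], [-2.87, 2.87]. Speed limits (rad/s): [2.22, 2.22, 2.79, 3.14, 3.14, 3.14].

INTERFACE

Orientations are given as a rotation vector (axis times angle).
In Python, from rig import manip, imaging gives the robot as it stands. The module is installed in compiled form; this text tells all that it offers.
- The arm moves only by the shell command python3 -m crank 'ROWS' [OPENING] [FORCE]. ROWS is JSON, a list of rows, each a list of 2 entries, a list of its own where there are three numbers: the shift along the tool's x, y, z in units of 400 mm (1.0 is 400 mm), then the turn, a rotation vector about the tool's x, y, z in units of 0.15 rad (1.0 is 0.15 rad). A call has 1 to 10 rows; each row shifts and turns the commanded pose from where the row before left it, along the tool's axes as they then stand; what a row does not reach is not made up. A row lasts 1/10 s, in which the tool goes at most 50 mm and 8.59 degrees, less where a joint would pass 70% of its speed; a pose out of reach is approached as far as the arm can. A call with a number of a shift or a turn outside -1 to 1 is refused whole. A call with a gripper value outside its range is refused whole. OPENING is the gripper command: -1 is shut, 1 is fully open, values between are in proportion, set as the call begins (- or left out, the last holds). The fingers move at their own pace and stop on an object; FORCE is the grip in N (left out, the last holds). Time passes only in rows, so rows that do not move let the fingers close. It gives the time, the measured TCP pose, the force, the opening and the grip force at its end, in the units of the state.
- manip.get_state(): the state, without advancing time (a new reading comes with each control period).
- imaging.camera(name): name is "scene" or "top" or "wrist"; returns a dict with "img" (420x560x3 uint8, red, green, blue), "intrinsics" (3x3 intrinsics, pixels), "k1" (the pictures are not rectified: a ray, as slopes to the right and down, at radius r is drawn at 1 + k1 r^2 times it, then the intrinsics apply), "extrinsics" (4x4, takes a point from camera to world coordinates); the wrist camera has in their place "tool_from_camera" (4x4, takes a point from camera to tool coordinates, whose origin is the TCP and whose axes are the flange's). Camera axes: x right, y up, looking along -z (the intrinsics and any distortion apply to the point x, -y, -z); pixel columns grow to the right and rows downward; lengths in m; the calibration is good to about 2 mm. A picture is of the moment at which its call begins: read the wrist's pose just before it. There is no depth.
- manip.sign_off(): hands the job in; it is judged then, once.
The state is a dict: "time": time; "qpos": joint angles; "joint_vel": joint speeds; "joint_torque": joint torques, N m; "tool_pos": TCP position; "tcp_rot": TCP orientation; "force": force on the tool from outside, world axes, zero at the start; "wrist_torque": the same for the moment, N m; "opening": finger opening in m; "gripper_force": force on a finger pad.
Only numpy, scipy, OpenCV 4.12 (cv2) and the standard library are available. Lean on these libraries where they do the work, as an engineer would, in place of code of your own. Each camera call takes 0.05 s, during which the arm holds its last target. There are 200 camera calls.

## Working session

There is one attempt and no reset: what is moved stays moved. The work goes in short steps, Python scripts to look and compute and a shell command to move; the robot and the scene stay as the last step left them, time stands still between calls to the robot, and variables do not carry over. Pictures are saved under pics/ and viewed, at most 10 in all, crops included, and the job is handed in when it is done.

```bash
mkdir -p pics; ls; python3 - <<'E'
from rig import manip, imaging
import cv2,numpy as np,pickle
d={n:imaging.camera(n) for n in("scene","top")}
pickle.dump(d,open('v0.pkl','wb'))
for n in d: 
    cv2.imwrite(f'pics/{n}0.png',d[n]['img'][...,::-1])
    print(n,d[n]['intrinsics'].round(1).tolist(),d[n]['k1'],d[n]['extrinsics'].round(3).tolist())
w=imaging.camera('wrist');print(w['tool_from_camera'].round(3).tolist())
print({k:np.round(v,3).tolist() for k,v in manip.get_state().items()})
E
```

```text
pics
scene [[465.4, 0.0, 273.5], [0.0, 465.4, 202.1], [0.0, 0.0, 1.0]] -0.1320245722485731 [[0.573, -0.493, 0.654, 1.624], [0.819, 0.33, -0.469, -0.784], [0.016, 0.805, 0.593, 1.16], [0.0, 0.0, 0.0, 1.0]]
top [[496.2, 0.0, 272.5], [0.0, 496.2, 205.7], [0.0, 0.0, 1.0]] 0.05875167610150397 [[0.013, 0.994, -0.113, 0.39], [-1.0, 0.015, 0.017, 0.0], [0.018, 0.113, 0.993, 1.522], [0.0, 0.0, 0.0, 1.0]]
[[0.0, 0.958, 0.288, 0.073], [1.0, 0.0, -0.001, 0.0], [-0.001, 0.288, -0.958, -0.166], [0.0, 0.0, 0.0, 1.0]]
{'time': 0.15, 'qpos': [-1.323, 0.351, 1.652, 0.0, 1.139, -0.085], 'joint_vel': [0.001, -0.0, -0.002, 0.001, 0.001, 0.001], 'joint_torque': [0.001, -50.625, -29.15, -0.0, 0.003, -0.0], 'tool_pos': [0.18, -0.52, 0.207], 'tcp_rot': [-3.097, -0.52, 0.0], 'force': [-0.039, 0.903, -1.134], 'wrist_torque': [-0.069, 0.058, 0.054], 'gripper_force': 0.0, 'opening': 0.085}
```

View pics/scene0.png

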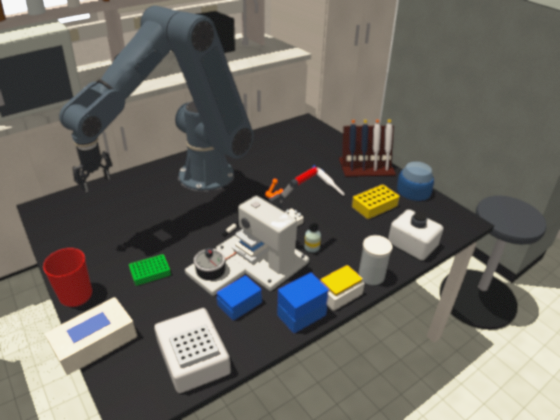

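View pics/top0.png

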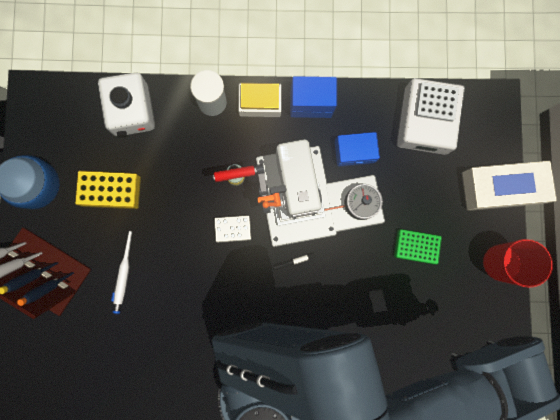

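The scene view shows the press near (260,245), with the gauge at (209,262), the red grip at (305,175) and the orange catch at (273,189). In the top view the knob is at about (365,200), the grip at (235,174) above the bottle, and the catch at (268,200). I'll enlarge both and measure.

```bash
cat > h.py <<'E'
import numpy as np,cv2
from scipy.spatial.transform import Rotation as R
def ray(c,px,E=None):
    E=c['extrinsics'] if E is None else E
    K=c['intrinsics'];d=np.array([(px[0]-K[0,2])/K[0,0],(px[1]-K[1,2])/K[1,1]])
    s=d.copy()
    for _ in range(30): s=d/(1+c['k1']*(s@s))
    v=E[:3,:3]@np.array([s[0],-s[1],-1]);return E[:3,3],v/np.linalg.norm(v)
def onz(c,px,z,E=None):
    o,v=ray(c,px,E);return o+v*(z-o[2])/v[2]
def proj(c,P,E=None):
    E=c['extrinsics'] if E is None else E
    p=E[:3,:3].T@(np.asarray(P)-E[:3,3]);s=np.array([p[0],-p[1]])/-p[2]
    s=s*(1+c['k1']*(s@s));K=c['intrinsics'];return np.array([K[0,0]*s[0]+K[0,2],K[1,1]*s[1]+K[1,2]])
def tri(*rs):
    A=sum(np.eye(3)-np.outer(v,v) for o,v in rs);b=sum((np.eye(3)-np.outer(v,v))@o for o,v in rs)
    return np.linalg.solve(A,b)
def wristE(st,w):
    T=np.eye(4);T[:3,:3]=R.from_rotvec(st['tcp_rot']).as_matrix();T[:3,3]=st['tool_pos'];return T@w['tool_from_camera']
E
python3 - <<'E'
import pickle
from h import *
d=pickle.load(open('v0.pkl','rb'))
t=d['top'];s=d['scene']
for n,c,box in(("top",t,(205,130,390,260)),("scene",s,(180,150,340,300))):
    hsv=cv2.cvtColor(c['img'],cv2.COLOR_RGB2HSV)
    x0,y0,x1,y1=box
    for nm,m in(("red",((hsv[...,0]<4)|(hsv[...,0]>174))&(hsv[...,1]>170)&(hsv[...,2]>100)),("orange",(hsv[...,0]>=5)&(hsv[...,0]<16)&(hsv[...,1]>150)&(hsv[...,2]>100))):
        mm=np.zeros(m.shape,np.uint8);mm[y0:y1,x0:x1]=m[y0:y1,x0:x1]
        cs,_=cv2.findContours(mm,cv2.RETR_EXTERNAL,cv2.CHAIN_APPROX_NONE)
        for q in cs:
            if cv2.contourArea(q)>8: print(n,nm,cv2.contourArea(q),cv2.boxPoints(cv2.minAreaRect(q)).round(1).tolist())
a=t['img'][130:260,205:395];b=s['img'][155:300,180:340]
A=cv2.resize(a,None,fx=4,fy=4,interpolation=cv2.INTER_CUBIC);B=cv2.resize(b,None,fx=4,fy=4,interpolation=cv2.INTER_CUBIC)
cv2.imwrite('pics/topc.png',A[...,::-1]);cv2.imwrite('pics/scenec.png',B[...,::-1])
print(onz(t,(365,200),.113),onz(t,(268,200),.25),onz(t,(235,174),.298))
E
```

```text
top red 315.5 [[213.5, 172.10000610351562], [252.60000610351562, 164.5], [254.39999389648438, 174.0], [215.3000030517578, 181.5]]
top orange 187.5 [[257.1000061035156, 195.60000610351562], [278.5, 192.5], [280.29998779296875, 205.0], [258.8999938964844, 208.0]]
scene red 138.0 [[294.79998779296875, 177.0], [313.8999938964844, 166.10000610351562], [317.6000061035156, 172.60000610351562], [298.6000061035156, 183.5]]
scene orange 139.5 [[263.6000061035156, 194.6999969482422], [273.29998779296875, 176.60000610351562], [286.1000061035156, 183.39999389648438], [276.29998779296875, 201.60000610351562]]
[ 0.57103696 -0.28818127  0.113     ] [ 0.54971116 -0.00916493  0.25      ] [0.60784352 0.07445441 0.298     ]
```

View pics/topc.png

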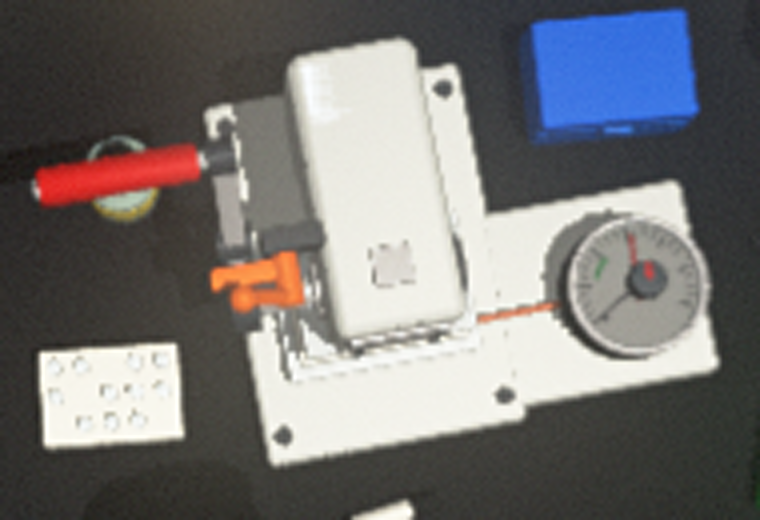

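View pics/scenec.png

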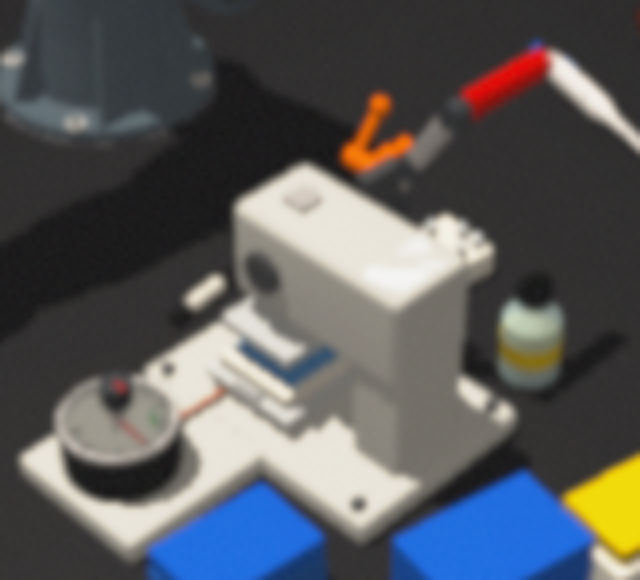

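The top crop shows the bezel centre at about crop pixel (636,285) and the knob top at (648,278). The black needle points lower left at zero, and the red pointer points up, about 2.2 rad clockwise. The ram square is at (392,265), the catch ball at (241,298) and the grip from (35,188) to (200,162). In the scene crop the ball is at (380,102), the grip's middle at (505,82) and the knob top at (118,382).

```bash
python3 - <<'E'
import pickle
from h import *
np.set_printoptions(precision=4,suppress=True)
d=pickle.load(open('v0.pkl','rb'));t=d['top'];s=d['scene']
T=lambda U,V:((U+.5)/4-.5+205,(V+.5)/4-.5+130)
S=lambda U,V:((U+.5)/4-.5+180,(V+.5)/4-.5+155)
def both(n,a,b):
    p=tri(ray(t,a),ray(s,b));print(n,p,'res px',np.round(proj(t,p)-a,1),np.round(proj(s,p)-b,1));return p
ball=both('ball',T(241,298),S(380,102));print(' onz',onz(t,T(241,298),.263))
g=both('grip',(233.9,173.05),(306.2,174.8));print(' onz',onz(t,(233.9,173.05),.298))
both('knobtop',T(648,278),S(118,382));print(' onz',onz(t,T(648,278),.117))
print('bezel',onz(t,T(636,285),.0785))
ram=onz(t,T(392,265),.226);print('ram',ram, onz(s,S(302,200),.226))
e0=onz(t,(214.4,176.8),.298);e1=onz(t,(253.5,169.2),.298);v=e0-e1;print('grip len',np.linalg.norm(v),'yaw',np.degrees(np.arctan2(-v[0],v[1])))
for n,a,b,z,ax in(('wing right',(680,182),(718,370),.025,'x'),('foot left front',(250,335),(272,465),.025,'x'),('foot front',(272,465),(524,415),.025,'y'),('head left',(288,70),(332,325),.215,'x'),('head right',(415,55),(465,310),.215,'x')):
    p=onz(t,T(*a),z);q=onz(t,T(*b),z);u=p-q
    print(n,p,q,np.degrees(np.arctan2(u[1],u[0]) if ax=='x' else np.arctan2(-u[0],u[1])))
E
```

```text
ball [ 0.5368 -0.0011  0.2681] res px [-0. -0.] [-0.  0.]
 onz [ 0.5373 -0.0012  0.263 ]
grip [0.6099 0.0774 0.3013] res px [-0.1 -0.1] [-0.1  0. ]
 onz [0.6102 0.0772 0.298 ]
knobtop [ 0.5737 -0.2908  0.1173] res px [-0.4 -0.2] [-0.4 -0. ]
 onz [ 0.5731 -0.292   0.117 ]
bezel [ 0.5728 -0.2912  0.0785]
ram [ 0.5651 -0.1005  0.226 ] [ 0.5706 -0.1038  0.226 ]
grip len 0.09921436705572073 yaw 12.131092207271532
wing right [ 0.6595 -0.3362  0.025 ] [ 0.5156 -0.3635  0.025 ] 10.733904347286478
foot left front [ 0.537  -0.0088  0.025 ] [ 0.4391 -0.0267  0.025 ] 10.368697583443147
foot front [ 0.4391 -0.0267  0.025 ] [ 0.4794 -0.2166  0.025 ] 11.981391738774697
head left [ 0.6975 -0.0306  0.215 ] [ 0.5258 -0.0618  0.215 ] 10.300106851953512
head right [ 0.7092 -0.1159  0.215 ] [ 0.5372 -0.15    0.215 ] 11.204482606942307
```

Both views agree: the knob is at (0.573,-0.2915), the ball at (0.537,-0.001), the grip at (0.610,0.077), and the yaw is about 11°. Next is a helper that converts targets to tool-axis units.

```bash
cat > go.py <<'E'
# usage: go.py x y z [yaw of tool x, deg] : shift (tool axes, units) and turn (units) still to go
import sys
from h import *
from rig import manip
np.set_printoptions(precision=4,suppress=True)
st=manip.get_state();M=R.from_rotvec(st['tcp_rot']).as_matrix()
print('t',round(st['time'],2),'pos',st['tool_pos'],'tool x',M[:,0],'z',M[:,2],'q',st['qpos'],'F',st['force'],'open',st['opening'],'grip',st['gripper_force'])
if len(sys.argv)>3:
    v=np.array([float(a) for a in sys.argv[1:4]])-st['tool_pos']
    print('shift units',M.T@v/.4,'mm',np.linalg.norm(v)*1e3)
    if len(sys.argv)>4:
        a=np.radians(float(sys.argv[4]));X=np.array([np.cos(a),np.sin(a),0]);Z=np.array([0,0,-1.]);W=np.c_[X,np.cross(Z,X),Z]
        print('turn units',R.from_matrix(M.T@W).as_rotvec()/.15)
E
python3 go.py 0.573 -0.2915 0.20 100
```

```text
t 0.15 pos [ 0.1797 -0.5196  0.2072] tool x [0.9451 0.3267 0.0001] z [-0.0002  0.0008 -1.    ] q [-1.3226  0.3511  1.6522  0.      1.1391 -0.0846] F [-0.0385  0.9034 -1.1339] open 0.085363405786315 grip 0.0
shift units [ 1.1156 -0.2176  0.0183] mm 454.72704916553437
turn units [-0.0042 -0.0044 -9.4169]
```

```bash
python3 -m crank '[[[0.112,-0.022,0.002],[0,0,0.5]],[[0.112,-0.022,0.002],[0,0,0]],[[0.112,-0.022,0.002],[0,0,0]],[[0.112,-0.022,0.002],[0,0,0]],[[0.112,-0.022,0.002],[0,0,0]],[[0.112,-0.022,0.002],[0,0,0]],[[0.112,-0.022,0.002],[0,0,0]],[[0.112,-0.022,0.002],[0,0,0]],[[0.1,-0.022,0.002],[0,0,0]],[[0,0,0],[0,0,0]]]' 1 30; python3 go.py 0.573 -0.2915 0.20 -40
```

```text
time: 1.15
tool_pos: [0.5464, -0.3358, 0.1996]
tcp_rot: [-3.114, -0.41, -0.001]
force: [0.5, 0.8, 0.2]
opening: 0.0855
gripper_force: 0.0
t 1.15 pos [ 0.5464 -0.3358  0.1996] tool x [0.9659 0.2587 0.0005] z [ 0.0003  0.0008 -1.    ] q [-0.624   0.5251  1.4053  0.0009  1.2114  0.6847] F [0.4838 0.7759 0.2061] open 0.08551585022471066 grip 0.0
shift units [ 0.0929 -0.0899 -0.001 ] mm 51.697238869258086
turn units [-0.006  -0.0004  6.399 ]
```

```bash
python3 -m crank '[[[0.046,-0.045,0],[0,0,0]],[[0.046,-0.045,0],[0,0,0]],[[0,0,0],[0,0,0.9]],[[0,0,0],[0,0,0.9]],[[0,0,0],[0,0,0.9]],[[0,0,0],[0,0,0.9]],[[0,0,0],[0,0,0.9]],[[0,0,0],[0,0,0.9]],[[0,0,0],[0,0,0.9]],[[0,0,0],[0,0,0]]]' 1 30; python3 go.py 0.573 -0.2915 0.20 -40
python3 - <<'E'
from h import *
from rig import manip,imaging
st=manip.get_state();w=imaging.camera('wrist');cv2.imwrite('pics/w1.png',w['img'][...,::-1]);E=wristE(st,w)
print(proj(w,[.573,-.2915,.117],E))
import pickle;pickle.dump((w,E),open('w1.pkl','wb'))
E
```

```text
time: 2.15
tool_pos: [0.569, -0.2947, 0.2002]
tcp_rot: [-2.957, 1.062, 0.001]
force: [0.8, -0.1, 0.4]
opening: 0.0854
gripper_force: 0.0
t 2.15 pos [ 0.569  -0.2947  0.2002] tool x [ 0.7715 -0.6362 -0.0006] z [-0.0006  0.0002 -1.    ] q [-0.5505  0.5237  1.4061 -0.0001  1.2124  1.7099] F [ 0.7958 -0.1049  0.3669] open 0.0853954805175689 grip 0.0
shift units [ 0.0026 -0.0126  0.0004] mm 5.130873122882627
turn units [0.0013 0.0039 0.0569]
[268.73700184 203.33306396]
```

View pics/w1.png

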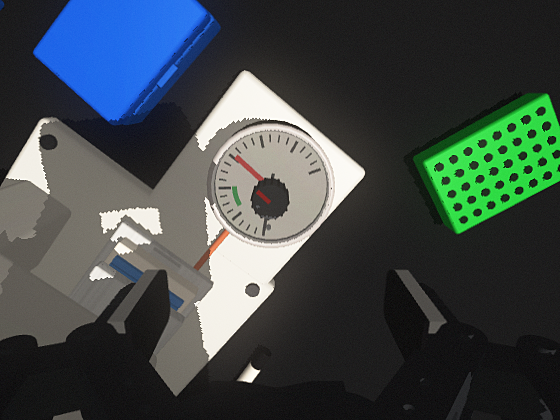

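The wrist view shows the knob at about (270,198), against a prediction of (269,203), so it's within a few mm. The red pointer tip is at (235,155) and the black needle points down at (265,230), so about 2.1 rad has to be turned back.

```bash
python3 - <<'E'
from h import *
import pickle
w,E=pickle.load(open('w1.pkl','rb'))
g=cv2.cvtColor(w['img'],cv2.COLOR_RGB2GRAY);hsv=cv2.cvtColor(w['img'],cv2.COLOR_RGB2HSV)
m=(((g<75)).astype(np.uint8));m[:, :240]=0;m[:,300:]=0;m[:165]=0;m[230:]=0
m=cv2.morphologyEx(m,cv2.MORPH_CLOSE,np.ones((9,9)));m=cv2.morphologyEx(m,cv2.MORPH_OPEN,cv2.getStructuringElement(2,(13,13)))
cs,_=cv2.findContours(m,0,1);q=max(cs,key=cv2.contourArea);c,r=cv2.minEnclosingCircle(q);print(c,r,onz(w,c,.117,E),onz(w,c,.113,E), 'bezel',onz(w,(272,184),.0785,E))
print('diam', np.linalg.norm(onz(w,(c[0]-r,c[1]),.117,E)-onz(w,(c[0]+r,c[1]),.117,E)))
E
python3 go.py 0.573 -0.2915 0.094
```

```text
(269.5, 198.5) 20.796733856201172 [ 0.57536858 -0.29417393  0.117     ] [ 0.57456707 -0.29341565  0.113     ] bezel [ 0.57562442 -0.29612409  0.0785    ]
diam 0.029175420746656706
t 2.2 pos [ 0.5691 -0.2947  0.2002] tool x [ 0.7746 -0.6324 -0.0004] z [-0.0004  0.0002 -1.    ] q [-0.5504  0.5238  1.4059 -0.0001  1.2124  1.7051] F [-0.3625 -0.2885  0.4536] open 0.08533568710444235 grip 0.0
shift units [ 0.0026 -0.0124  0.2655] mm 106.32259075246043
```

```bash
python3 -m crank '[[[0.0085,-0.011,0],[0,0,0]],[[0,0,0.06],[0,0,0]],[[0,0,0.07],[0,0,0]],[[0,0,0.07],[0,0,0]],[[0,0,0.065],[0,0,0]],[[0,0,0],[0,0,0]],[[0,0,0],[0,0,0]]]' 1 30 && python3 -m crank '[[[0,0,0],[0,0,0]],[[0,0,0],[0,0,0]],[[0,0,0],[0,0,0]],[[0,0,0],[0,0,0]],[[0,0,0],[0,0,0]],[[0,0,0],[0,0,0]],[[0,0,0],[0,0,0]]]' -1 30; python3 go.py 0.5745 -0.2935 0.094
```

```text
time: 2.9
tool_pos: [0.5753, -0.2933, 0.0949]
tcp_rot: [2.959, -1.056, 0.0]
force: [0.0, 1.0, -0.2]
opening: 0.0854
gripper_force: 0.0
time: 3.6
tool_pos: [0.575, -0.2932, 0.0944]
tcp_rot: [-2.958, 1.058, 0.0]
force: [-0.1, -0.1, -0.7]
opening: -0.0005
gripper_force: 0.0
t 3.6 pos [ 0.575  -0.2932  0.0944] tool x [ 0.773  -0.6344 -0.    ] z [-0.  0. -1.] q [-0.5437  0.645   1.4803  0.      1.0163  1.7143] F [-0.1139 -0.0873 -0.6891] open -0.00046806177457987174 grip 0.0
shift units [-0.0004  0.0013  0.001 ] mm 0.6820008853320225
```

The fingers shut on nothing, so I'll look.

```bash
python3 - <<'E'
from h import *
from rig import manip,imaging
import pickle
st=manip.get_state();w=imaging.camera('wrist');s=imaging.camera('scene');t=imaging.camera('top');E=wristE(st,w);pickle.dump((w,E,s,t),open('w2.pkl','wb'))
print(proj(w,[.5745,-.2935,.117],E),proj(w,st['tool_pos'],E),proj(s,st['tool_pos']))
a=cv2.resize(w['img'],(400,300));p=proj(s,[.5745,-.2935,.117]).astype(int)
b=cv2.resize(s['img'][p[1]-50:p[1]+40,p[0]-60:p[0]+60],(400,300),interpolation=2)
cv2.imwrite('pics/w2.png',np.hstack([a,b])[...,::-1])
E
```

```text
[276.90814603 274.18689022] [275.74676729 252.59902283] [208.73544384 255.66713643]
```

View pics/w2.png

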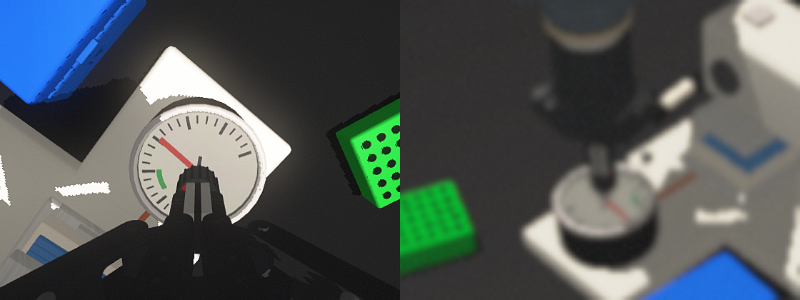

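```bash
python3 - <<'E'
from h import *
import pickle
w,E,s,t=pickle.load(open('w2.pkl','rb'))
print(onz(w,(277,233),.0785,E), 'center TCP')
for z in(.0785,.094,.113,.117): print(z,proj(w,[.575,-.2932,z],E))
# bezel outer ring: fit ellipse to glass mask
hsv=cv2.cvtColor(w['img'],cv2.COLOR_RGB2HSV)
c=w['img'][150:390,150:410];cv2.imwrite('pics/w2c.png',cv2.resize(c,(780,720)[:2] if 0 else (650,600),interpolation=2)[...,::-1])
E
```

```text
[ 0.57781253 -0.29636406  0.0785    ] center TCP
0.0785 [275.74841236 240.39059599]
0.094 [275.70764967 252.20067388]
0.113 [275.6476459  269.60584432]
0.117 [275.63328404 273.77538719]
```

View pics/w2c.png

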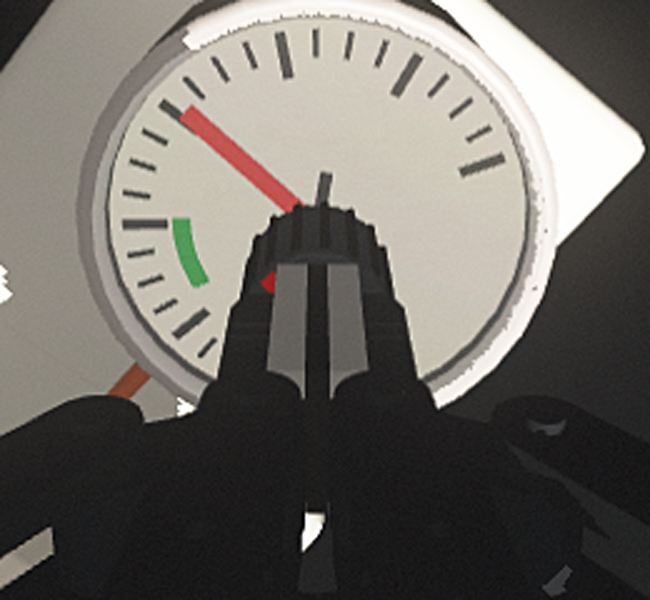

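```bash
python3 - <<'E'
from h import *
import pickle
from rig import manip
print('offset',manip.grasp_offset)
w,E,s,t=pickle.load(open('w2.pkl','rb'))
K=w['intrinsics'];print(K[0,0],K[0,2],K[1,2],w['k1'])
T=w['tool_from_camera']
# inner tip corners of open fingers in w1: intersect rays with tool planes y=+-0.0427
for px in((167,270),(388,270)):
    o,v=ray(w,px,T);y=.0427*np.sign(v[1]);print('open tip in tool',o+v*(y-o[1])/v[1])
# outer gray corners of shut finger tips in w2 
for px in((150+268/2.5,150+264/2.5),(150+365/2.5,150+264/2.5)):
    o,v=ray(w,px,T)
    for x in(.011,0,-.011): print('shut tip at x',x,o+v*(x-o[0])/v[0])
E
```

```text
offset 0.0187
368.76271745978124 276.4683089046327 207.00566896220334 -0.030993723853507123
open tip in tool [ 0.00793461 -0.0427     -0.03504937]
open tip in tool [ 0.01013202  0.0427     -0.03951517]
shut tip at x 0.011 [ 0.011      -0.00752214 -0.02804989]
shut tip at x 0 [ 0.         -0.00889773 -0.00355755]
shut tip at x -0.011 [-0.011      -0.01027332  0.02093478]
shut tip at x 0.011 [ 0.011       0.00829914 -0.02805599]
shut tip at x 0 [ 0.          0.00972599 -0.00356474]
shut tip at x -0.011 [-0.011       0.01115283  0.02092652]
```

The wrist image puts the real fingertips about 25 mm behind the reported TCP: the open tips measure at tool z -0.037 where -0.013 was expected. So the fingers shut just above the knob. I'll reopen, go 18 mm lower, which is safe under either reading, and close again.

```bash
python3 -m crank '[[[0,0,0],[0,0,0]],[[0,0,0],[0,0,0]],[[0,0,0],[0,0,0]],[[0,0,0],[0,0,0]],[[0,0,0],[0,0,0]],[[0,0,0],[0,0,0]],[[0,0,0.02],[0,0,0]],[[0,0,0.025],[0,0,0]],[[0,0,0],[0,0,0]],[[0,0,0],[0,0,0]]]' 1 30 && python3 -m crank '[[[0,0,0],[0,0,0]],[[0,0,0],[0,0,0]],[[0,0,0],[0,0,0]],[[0,0,0],[0,0,0]],[[0,0,0],[0,0,0]],[[0,0,0],[0,0,0]],[[0,0,0],[0,0,0]]]' -1 30; python3 go.py 0.5745 -0.2935 0.094
```

```text
time: 4.75
tool_pos: [0.5747, -0.2931, 0.0758]
tcp_rot: [-2.958, 1.058, 0.002]
force: [-0.1, -0.3, 0.7]
opening: 0.0854
gripper_force: 0.0
time: 5.45
tool_pos: [0.575, -0.2933, 0.0767]
tcp_rot: [2.958, -1.058, 0.0]
force: [-1.3, 0.2, 3.7]
opening: 0.0246
gripper_force: 29.5
t 5.45 pos [ 0.575  -0.2933  0.0767] tool x [ 0.773  -0.6344  0.0003] z [ 0.0002 -0.0002 -1.    ] q [-0.5437  0.6674  1.4899 -0.      0.9841  1.7143] F [-1.2587  0.2419  3.6562] open 0.02463870157671209 grip 29.45153385400772
shift units [-0.0006  0.0013 -0.0433] mm 17.329479873026138
```

The knob is gripped, with the opening at 24.6 mm. Now I turn it anticlockwise.

```bash
python3 -m crank '[[[0,0,0],[0,0,-0.8]],[[0,0,0],[0,0,-0.8]],[[0,0,0],[0,0,-0.8]],[[0,0,0],[0,0,-0.8]],[[0,0,0],[0,0,-0.8]],[[0,0,0],[0,0,-0.8]],[[0,0,0],[0,0,-0.8]],[[0,0,0],[0,0,-0.8]],[[0,0,0],[0,0,-0.8]],[[0,0,0],[0,0,-0.8]]]'; python3 -c "
from rig import manip
s=manip.get_state();print(s['wrist_torque'],s['qpos'])"; python3 -m crank '[[[0,0,0],[0,0,-0.8]],[[0,0,0],[0,0,-0.8]],[[0,0,0],[0,0,-0.4]],[[0,0,0],[0,0,0]]]';  python3 -c "
from rig import manip,imaging
import cv2,pickle
from h import *
s=manip.get_state();print(s['wrist_torque'],s['qpos'])
w=imaging.camera('wrist');cv2.imwrite('pics/w3.png',w['img'][...,::-1])
"
```

```text
time: 6.45
tool_pos: [0.5752, -0.2915, 0.0767]
tcp_rot: [-3.034, -0.804, -0.001]
force: [-0.9, 11.4, 7.9]
opening: 0.025
gripper_force: 30.0
[ 1.767907    0.11841537 -0.07019246] [-0.54214114  0.66706036  1.49046945  0.00261546  0.98550427  0.50949718]
time: 6.85
tool_pos: [0.5748, -0.2911, 0.0766]
tcp_rot: [-2.881, -1.244, -0.001]
force: [-2.5, 11.9, 9.0]
opening: 0.0248
gripper_force: 30.1
[2.05336326 0.3915958  0.04400113] [-0.54196784  0.66688684  1.49097416  0.00277313  0.98640392  0.21211275]
```

```bash
for i in 1; do python3 -m crank '[[[0,0,0],[0,0,-0.8]],[[0,0,0],[0,0,-0.8]],[[0,0,0],[0,0,-0.4]],[[0,0,0],[0,0,0]]]'; python3 -c "
from rig import manip
s=manip.get_state();print(s['wrist_torque'],s['qpos'])"; done;  python3 -c "
from rig import manip,imaging
import cv2,pickle
from h import *
w=imaging.camera('wrist');st=manip.get_state();pickle.dump((w,wristE(st,w)),open('w3.pkl','wb'))
cv2.imwrite('pics/w3.png',w['img'][...,::-1])
"
```

```text
time: 7.3
tool_pos: [0.5745, -0.2908, 0.0766]
tcp_rot: [-2.662, -1.66, -0.0]
force: [-5.2, 13.9, 11.4]
opening: 0.0246
gripper_force: 30.2
[2.32634634 0.69633757 0.08885433] [-0.54186029  0.66668561  1.49138921  0.00277137  0.98735744 -0.08786162]
```

View pics/w3.png

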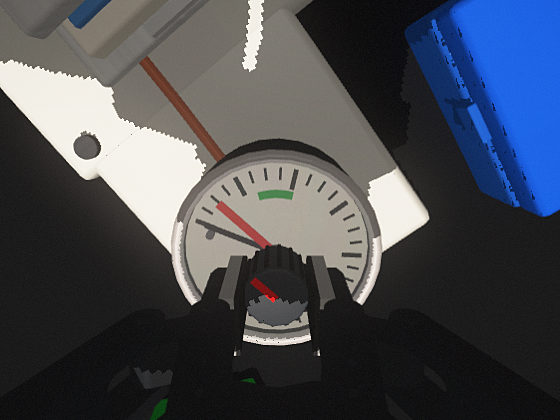

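The red pointer tip at (219,204) is now about 0.3 rad short of the zero tick and needle at (198,221). I'll turn on in small steps and watch the moment.

```bash
T='from rig import manip;s=manip.get_state();print("TAU",s["wrist_torque"],s["qpos"][5])'
python3 -m crank '[[[0,0,0],[0,0,-0.6]],[[0,0,0],[0,0,-0.6]],[[0,0,0],[0,0,-0.4]],[[0,0,0],[0,0,0]],[[0,0,0],[0,0,0]]]'; python3 -c "$T"
python3 -m crank '[[[0,0,0],[0,0,-0.3]],[[0,0,0],[0,0,-0.3]],[[0,0,0],[0,0,0]],[[0,0,0],[0,0,0]]]'; python3 -c "$T"
python3 -m crank '[[[0,0,0],[0,0,-0.3]],[[0,0,0],[0,0,-0.3]],[[0,0,0],[0,0,0]],[[0,0,0],[0,0,0]]]'; python3 -c "$T"
```

```text
time: 7.85
tool_pos: [0.5741, -0.2906, 0.0766]
tcp_rot: [-2.445, -1.964, -0.001]
force: [-6.6, 15.2, 11.8]
opening: 0.0249
gripper_force: 30.4
TAU [2.37704371 1.06424271 0.06489189] -0.32583050774365807
time: 8.25
tool_pos: [0.5739, -0.2906, 0.0766]
tcp_rot: [-2.354, -2.072, -0.001]
force: [-7.6, 14.6, 13.2]
opening: 0.0247
gripper_force: 30.4
TAU [2.38780876 1.17379193 0.0336934 ] -0.41584380605327753
time: 8.65
tool_pos: [0.5738, -0.2912, 0.0766]
tcp_rot: [-2.26, -2.175, -0.0]
force: [-8.9, 11.5, 11.8]
opening: 0.0245
gripper_force: 30.4
TAU [ 1.88693512  1.28287318 -0.12708907] -0.5055488972577306
```

```bash
T='from rig import manip;s=manip.get_state();print("TAU",s["wrist_torque"],s["qpos"][5])'
python3 -m crank '[[[0,0,0],[0,0,-0.3]],[[0,0,0],[0,0,-0.3]],[[0,0,0],[0,0,0]],[[0,0,0],[0,0,0]]]'; python3 -c "$T"
cat > red.py <<'E'
from h import *
from rig import manip,imaging
import pickle,sys
def red(w,E):
    hsv=cv2.cvtColor(w['img'],cv2.COLOR_RGB2HSV);m=((hsv[...,0]<8)|(hsv[...,0]>172))&(hsv[...,1]>110)&(hsv[...,2]>90)
    yx=np.argwhere(m);P=np.array([onz(w,(x,y),.08,E) for y,x in yx]);c=np.array([.5745,-.2925])
    d=np.linalg.norm(P[:,:2]-c,axis=1);k=(d>.015)&(d<.05);Q=P[k,:2]-c
    tip=Q[np.argsort(-np.linalg.norm(Q,axis=1))[:15]].mean(0);print('red n',k.sum(),'tip',tip,'ang deg',np.degrees(np.arctan2(tip[1],tip[0])),'px',yx[k].mean(0)[::-1])
red(*pickle.load(open('w1.pkl','rb')));red(*pickle.load(open('w3.pkl','rb')))
st=manip.get_state();w=imaging.camera('wrist');E=wristE(st,w);red(w,E);pickle.dump((w,E),open('w4.pkl','wb'))
cv2.imwrite('pics/w4.png',cv2.resize(w['img'][150:390,120:440],(800,600),interpolation=2)[...,::-1])
E
python3 red.py
```

```text
time: 9.05
tool_pos: [0.5738, -0.2923, 0.0766]
tcp_rot: [-2.16, -2.276, 0.001]
force: [-9.1, 6.7, 9.4]
opening: 0.0247
gripper_force: 30.2
TAU [ 0.93854829  1.30122331 -0.02687662] -0.5957698164078713
red n 138 tip [0.03544215 0.00382258] ang deg 6.155795184975348 px [245.84057971 165.5       ]
red n 662 tip [-0.01295632  0.03629958] ang deg 109.64288975251735 px [246.87915408 245.35498489]
red n 617 tip [-0.02519825  0.02995656] ang deg 130.06919211808085 px [249.8897893  233.15559157]
```

View pics/w4.png

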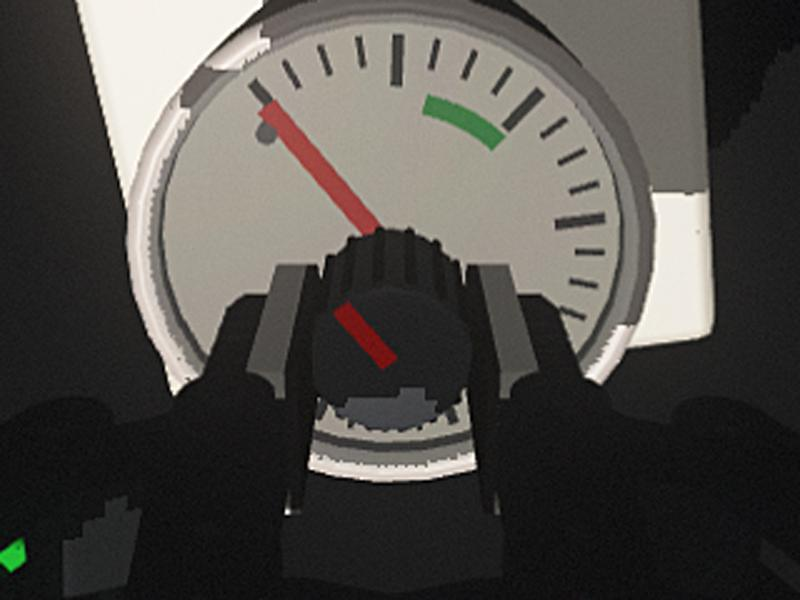

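The red pointer now lies on the zero tick, with its tip at (270,105) in the crop against the stop pin at (265,130), and the knob slips in the grip beyond it. Next I release, retract and recheck.

```bash
python3 -m crank '[[[0,0,0],[0,0,0]],[[0,0,0],[0,0,0]],[[0,0,0],[0,0,0]],[[0,0,0],[0,0,0]],[[0,0,-0.05],[0,0,0]],[[0,0,-0.1],[0,0,0]],[[0,0,-0.1],[0,0,0]],[[0,0,-0.1],[0,0,0]],[[0,0,-0.1],[0,0,0]],[[0,0,-0.1],[0,0,0]]]' 1; python3 -m crank '[[[0,0,-0.08],[0,0,0]],[[0,0,0],[0,0,0]]]'; python3 red.py|tail -1; python3 go.py 0.5255 0.0285 0.32 11
python3 - <<'E'
import pickle
from h import *
t=pickle.load(open('v0.pkl','rb'))['top']
T=lambda U,V:((U+.5)/4-.5+205,(V+.5)/4-.5+130)
a=np.radians(11.2);X=np.array([np.cos(a),np.sin(a)]);Y=np.array([-X[1],X[0]]);o=np.array([.567,-.101])
for n,p,z in(('nose end',(213,280),.225),('nose mid',(250,275),.225),('ball',(241,298),.263),('pivot hub',(300,285),.225),('lever arm',(230,210),.24)):
    q=onz(t,T(*p),z)[:2]-o;print(n,q@X,q@Y)
E
```

```text
time: 10.1
tool_pos: [0.5748, -0.2931, 0.2981]
tcp_rot: [2.163, 2.278, 0.0]
force: [0.5, -0.1, -0.1]
opening: 0.0851
gripper_force: 0.0
time: 10.3
tool_pos: [0.5761, -0.2939, 0.3336]
tcp_rot: [2.157, 2.273, 0.003]
force: [0.6, 0.1, 0.0]
opening: 0.0853
gripper_force: 0.0
red n 70 tip [-0.02412462  0.02691789] ang deg 131.86764553488953 px [258.92857143 142.08571429]
t 10.35 pos [ 0.5755 -0.2935  0.3305] tool x [-0.0519  0.9986 -0.0023] z [ 0.0035 -0.0021 -1.    ] q [-0.5437  0.4471  1.2116  0.      1.4788 -0.5956] F [-0.2984 -0.2766 -0.8196] open 0.08526031424387814 grip 0.0
shift units [ 0.8106 -0.0832  0.0241] mm 326.08029025251585
turn units [ 0.0295 -0.0036  9.5384]
nose end 0.009677408271469592 0.11870073589418137
nose mid 0.008573069716551036 0.0941414163906977
ball -0.00971219553169003 0.10362609141786813
pivot hub -0.003865139433149501 0.06294200141269853
lever arm 0.05114574090563981 0.09972540938865368
```

```bash
python3 -m crank '[[[0.09,-0.009,0],[0,0,0]],[[0.09,-0.009,0],[0,0,0]],[[0.09,-0.009,0],[0,0,0]],[[0.09,-0.009,0],[0,0,0]],[[0.09,-0.009,0],[0,0,0]],[[0.09,-0.009,0],[0,0,0]],[[0.09,-0.009,0],[0,0,0]],[[0.09,-0.009,0],[0,0,0]],[[0.09,-0.009,0],[0,0,0]],[[0,0,0],[0,0,0]]]' -1; python3 -m crank '[[[0,0,0],[0,0,0.95]],[[0,0,0],[0,0,0.95]],[[0,0,0],[0,0,0.95]],[[0,0,0],[0,0,0.95]],[[0,0,0],[0,0,0.95]],[[0,0,0],[0,0,0.95]],[[0,0,0],[0,0,0.95]],[[0,0,0],[0,0,0.95]],[[0,0,0],[0,0,0.95]],[[0,0,0],[0,0,0.95]]]' -1;  python3 - <<'E'
from h import *
from rig import manip,imaging
import pickle
manip.get_state();st=manip.get_state();w=imaging.camera('wrist');E=wristE(st,w);pickle.dump((w,E),open('w5.pkl','wb'))
hsv=cv2.cvtColor(w['img'],cv2.COLOR_RGB2HSV);H,S,V=cv2.split(hsv)
m=((H>=4)&(H<20)&(S>140)&(V>80)).astype(np.uint8);print('orange',m.sum(),np.argwhere(m).min(0),np.argwhere(m).max(0))
print('pred ball',proj(w,[.537,-.001,.263],E))
cv2.imwrite('pics/w5.png',w['img'][...,::-1])
E
python3 go.py 0.5255 0.0285 0.222 11
```

```text
time: 11.35
tool_pos: [0.5247, 0.0319, 0.3272]
tcp_rot: [-2.158, -2.281, 0.001]
force: [0.3, -0.4, 0.1]
opening: -0.0002
gripper_force: 0.0
time: 12.35
tool_pos: [0.5255, 0.0281, 0.3271]
tcp_rot: [-3.127, -0.3, 0.003]
force: [-0.7, -0.4, -0.1]
opening: 0.0002
gripper_force: 0.0
orange 3076 [ 74 191] [216 375]
pred ball [323.26832432 203.90660946]
t 12.4 pos [0.5255 0.0281 0.3272] tool x [ 0.9833  0.1819 -0.0018] z [-0.0019 -0.0001 -1.    ] q [-0.0349  0.2101  1.5434 -0.0001  1.39    1.353 ] F [-0.0181 -0.2048  0.7535] open 0.00036866708915988394 grip 0.0
shift units [ 0.0006 -0.0008  0.2629] mm 105.15455358277131
turn units [-0.0018  0.0123 -0.0606]
```

View pics/w5.png

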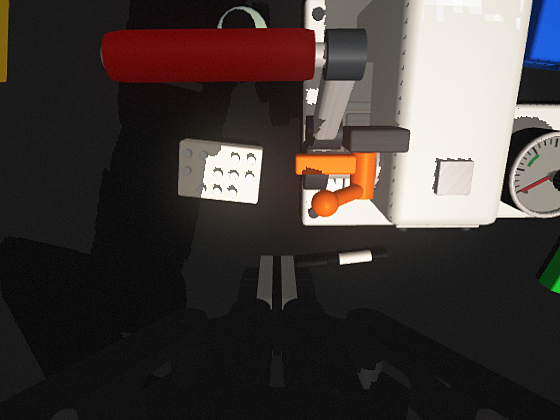

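The orange ball is at (325,204), 2 px from the prediction. The nose lies behind it at (325,163), the grip is at about (209,55), and the gauge still reads zero. Next I lower the shut fingers to the ball's left and push along +tool y, which is press -y.

```bash
python3 -m crank '[[[0,0,0.06],[0,0,0]],[[0,0,0.08],[0,0,0]],[[0,0,0.08],[0,0,0]],[[0,0,0.045],[0,0,0]],[[0,0,0],[0,0,0]],[[0,0,0],[0,0,0]]]' -1; python3 -m crank '[[[0,0.03,0],[0,0,0]],[[0,0.03,0],[0,0,0]],[[0,0.03,0],[0,0,0]],[[0,0.03,0],[0,0,0]],[[0,0.03,0],[0,0,0]],[[0,0,0],[0,0,0]]]'; cat > org.py <<'E'
from h import *
from rig import imaging,manip
import pickle
a=np.radians(11.2);X=np.array([np.cos(a),np.sin(a)]);Y=np.array([-X[1],X[0]]);o=np.array([.567,-.101])
for n in('top','scene'):
    c=imaging.camera(n);im=c['img'];pickle.dump(c,open(n+'_now.pkl','wb'))
    H,S,V=cv2.split(cv2.cvtColor(im,cv2.COLOR_RGB2HSV));m=((H>=5)&(H<16)&(S>150)&(V>100)).astype(np.uint8)
    k=np.zeros_like(m);x0,y0,x1,y1=(240,180,310,225) if n=='top' else (240,155,310,215);k[y0:y1,x0:x1]=1;m&=k
    ys,xs=np.nonzero(m);print(n,len(xs),xs.min(),xs.max(),ys.min(),ys.max())
    for ang in(-40,0,26,52):
        r=np.radians(ang);p=np.array([-.0104,.0713-.05*np.sin(r)]);W=o+p[0]*X+p[1]*Y
        u=proj(c,[*W,.225+.05*np.cos(r)]);q=u.round().astype(int);print('  thumb',ang,u.round(1),'orange near',m[q[1]-2:q[1]+3,q[0]-2:q[0]+3].sum())
E
python3 org.py; python3 go.py 0.54 -0.05 0.222
```

```text
time: 13.0
tool_pos: [0.5259, 0.0284, 0.2225]
tcp_rot: [-3.126, -0.312, 0.001]
force: [-0.1, -0.3, 1.1]
opening: -0.0001
gripper_force: 0.0
time: 13.6
tool_pos: [0.5378, -0.0318, 0.2224]
tcp_rot: [3.126, 0.308, 0.0]
force: [0.8, 0.6, -0.7]
opening: 0.0003
gripper_force: 0.0
t 13.65 pos [ 0.5377 -0.0312  0.2223] tool x [ 0.9807  0.1954 -0.0001] z [-0.     -0.0005 -1.    ] q [-0.1441  0.3148  1.6642 -0.0006  1.1626  1.2302] F [-0.2417  0.1472 -0.0237] open 0.00011388838189333453 grip 0.0
shift units [-0.0034  0.0473  0.0009] mm 18.960120080377123Traceback (most recent call last):
  File "org.py", line 9, in <module>
    ys,xs=np.nonzero(m);print(n,len(xs),xs.min(),xs.max(),ys.min(),ys.max())
                                        ~~~~~~^^
    return umr_minimum(a, axis, None, out, keepdims, initial, where)
ValueError: zero-size array to reduction operation minimum which has no identity
```

```bash
python3 - <<'E'
s=open('org.py').read().replace("('top','scene')","('scene','wrist')").replace("    c=imaging.camera(n);im","    st=manip.get_state();c=imaging.camera(n);Ex=c['extrinsics'] if 'extrinsics' in c else wristE(st,c);im").replace("if n=='top' else","if n=='top' else (120,20,559,400) if n=='wrist' else").replace(".05*np.cos(r)])",".05*np.cos(r)],Ex)").replace("print(n,len(xs),xs.min(),xs.max(),ys.min(),ys.max())","print(n,len(xs),*( [xs.min(),xs.max(),ys.min(),ys.max()] if len(xs) else []))").replace("(-40,0,26,52)","(-40,-20,0,20,36,52)")
open('org.py','w').write(s)
E
python3 org.py
```

```text
scene 119 261 277 183 197
  thumb -40 [274.4 181.3] orange near 1
  thumb -20 [271.4 180.9] orange near 0
  thumb 0 [268.  182.1] orange near 0
  thumb 20 [264.4 184.9] orange near 11
  thumb 36 [261.9 187.9] orange near 16
  thumb 52 [259.8 191.5] orange near 1
wrist 7336 224 378 190 311
  thumb -40 [200.2 283.9] orange near 0
  thumb -20 [237.5 295.8] orange near 0
  thumb 0 [285.7 300.4] orange near 0
  thumb 20 [333.4 295.9] orange near 14
  thumb 36 [363.5 286.8] orange near 25
  thumb 52 [383.  274.8] orange near 0
```

The thumb is at about +30° and swinging over as expected. I'll push on to the stop and watch the force.

```bash
python3 -m crank '[[[0,0.015,0],[0,0,0]],[[0,0.015,0],[0,0,0]],[[0,0,0],[0,0,0]],[[0,0,0],[0,0,0]]]';python3 -m crank '[[[0,0.005,0],[0,0,0]],[[0,0.005,0],[0,0,0]],[[0,0,0],[0,0,0]],[[0,0,0],[0,0,0]]]'; python3 org.py;
```

```text
time: 14.15
tool_pos: [0.54, -0.0422, 0.2225]
tcp_rot: [3.126, 0.31, 0.0]
force: [-0.5, 0.1, 0.4]
opening: -0.0001
gripper_force: 0.3
time: 14.55
tool_pos: [0.5407, -0.0459, 0.2224]
tcp_rot: [3.126, 0.31, 0.0]
force: [0.2, 0.8, 1.3]
opening: 0.0003
gripper_force: 0.7
scene 113 258 274 184 197
  thumb -40 [274.4 181.3] orange near 0
  thumb -20 [271.4 180.9] orange near 0
  thumb 0 [268.  182.1] orange near 0
  thumb 20 [264.4 184.9] orange near 0
  thumb 36 [261.9 187.9] orange near 5
  thumb 52 [259.8 191.5] orange near 22
wrist 5586 227 367 190 295
  thumb -40 [159.6 283.8] orange near 0
  thumb -20 [194.2 295.8] orange near 0
  thumb 0 [241.2 300.5] orange near 0
  thumb 20 [289.8 296.1] orange near 0
  thumb 36 [322.1 287.1] orange near 0
  thumb 52 [344.2 275.1] orange near 25
```

Around 52° now; I'll press on until the stop is felt.

```bash
for r in 1; do python3 -m crank '[[[0,0.005,0],[0,0,0]],[[0,0,0],[0,0,0]],[[0,0,0],[0,0,0]]]'; python3 -m crank '[[[0,0.005,0],[0,0,0]],[[0,0,0],[0,0,0]],[[0,0,0],[0,0,0]]]'; python3 -m crank '[[[0,0.005,0],[0,0,0]],[[0,0,0],[0,0,0]],[[0,0,0],[0,0,0]]]'; done
```

```text
time: 14.95
tool_pos: [0.541, -0.0473, 0.2226]
tcp_rot: [-3.125, -0.31, 0.0]
force: [-0.4, 5.6, 3.9]
opening: -0.0001
gripper_force: 2.9
time: 15.25
tool_pos: [0.5412, -0.0484, 0.2227]
tcp_rot: [-3.124, -0.31, 0.0]
force: [-3.6, 10.4, 5.8]
opening: -0.0001
gripper_force: 5.6
time: 15.55
tool_pos: [0.5413, -0.0491, 0.2226]
tcp_rot: [-3.121, -0.31, 0.001]
force: [-4.0, 17.9, 7.0]
opening: -0.0004
gripper_force: 8.5
```

The stop is felt, with force rising to 18 N. I'll back off, rise, turn 90° and check the lever grip and the catch.

```bash
python3 -m crank '[[[0,-0.03,0],[0,0,0]],[[0,0,-0.08],[0,0,0]],[[0,0,-0.1],[0,0,0]],[[0,0,-0.1],[0,0,0]],[[0,0,-0.08],[0,0,0]],[[0,0,0],[0,0,0]]]' -1;  python3 org.py; python3 -m crank '[[[0,0,0],[0,0,-0.95]],[[0,0,0],[0,0,-0.95]],[[0,0,0],[0,0,-0.95]],[[0,0,0],[0,0,-0.95]],[[0,0,0],[0,0,-0.95]],[[0,0,0],[0,0,-0.95]],[[0,0,0],[0,0,-0.95]],[[0,0,0],[0,0,-0.95]],[[0,0,0],[0,0,-0.95]],[[0,0,0],[0,0,-0.95]]]' 1; python3 -m crank '[[[0,0,0],[0,0,-0.95]],[[0,0,0],[0,0,0]]]'; python3 go.py .609 .081 .37 101
python3 - <<'E'
from h import *
from rig import imaging,manip
import pickle
rs={}
st=manip.get_state();w=imaging.camera('wrist');E=wristE(st,w);s=imaging.camera('scene')
for n,c,Ex in(('wrist',w,E),('scene',s,s['extrinsics']),('old',pickle.load(open('w5.pkl','rb'))[0],pickle.load(open('w5.pkl','rb'))[1])):
    H,S,V=cv2.split(cv2.cvtColor(c['img'],cv2.COLOR_RGB2HSV));m=(((H<4)|(H>174))&(S>150)&(V>70)).astype(np.uint8)
    cs,_=cv2.findContours(m,0,1)
    for q in cs:
        if cv2.contourArea(q)>60:
            r=cv2.minAreaRect(q);print(n,r,onz(c,r[0],.298,Ex))
E
```

```text
time: 16.15
tool_pos: [0.5408, -0.0403, 0.3709]
tcp_rot: [3.124, 0.31, 0.011]
force: [0.7, 0.8, 0.5]
opening: 0.0001
gripper_force: 0.0
scene 141 257 274 183 197
  thumb -40 [274.4 181.3] orange near 2
  thumb -20 [271.4 180.9] orange near 4
  thumb 0 [268.  182.1] orange near 3
  thumb 20 [264.4 184.9] orange near 0
  thumb 36 [261.9 187.9] orange near 9
  thumb 52 [259.8 191.5] orange near 25
wrist 1621 258 419 147 198
  thumb -40 [225.  191.4] orange near 0
  thumb -20 [243.9 194.3] orange near 0
  thumb 0 [267.  195.4] orange near 0
  thumb 20 [290.3 194.4] orange near 0
  thumb 36 [306.3 192.3] orange near 14
  thumb 52 [318.2 189.2] orange near 23
time: 17.25
tool_pos: [0.5391, -0.04, 0.3647]
tcp_rot: [-2.155, -2.283, 0.003]
force: [0.1, 0.8, 0.2]
opening: 0.0853
gripper_force: 0.0
time: 17.45
tool_pos: [0.5391, -0.04, 0.3649]
tcp_rot: [-1.992, -2.427, 0.002]
force: [-0.2, -0.8, -1.0]
opening: 0.0856
gripper_force: 0.0
t 17.45 pos [ 0.5391 -0.04    0.3649] tool x [-0.1953  0.9807  0.0005] z [-0.0024  0.     -1.    ] q [-0.16    0.2215  1.441  -0.0003  1.4814 -0.3565] F [-0.2389
[... 156 characters left out ...]
432.9554443359375, 66.94554138183594), (45.47319793701172, 139.00669860839844), 5.710592269897461) [0.61276255 0.06689773 0.298     ]
scene ((66.90465545654297, 277.550537109375), (59.02013397216797, 43.22016143798828), 78.02386474609375) [ 0.64483933 -0.73822237  0.298     ]
scene ((306.6000061035156, 175.6999969482422), (8.049844741821289, 22.807889938354492), 63.43495178222656) [0.61128993 0.0788357  0.298     ]
old ((534.7999877929688, 183.60000610351562), (2.683281421661377, 30.4105224609375), 63.43495178222656) [ 0.57986968 -0.10678262  0.298     ]
old ((207.6461639404297, 54.71670913696289), (52.75513458251953, 213.16983032226562), 89.34146118164062) [0.61029486 0.07895479 0.298     ]
```

The catch stays flipped (orange at the 52° position) and the grip centre is confirmed at (0.610, 0.0785). Now I move over it and down.

```bash
python3 -m crank '[[[0.067,0.058,0],[0,0,0]],[[0.067,0.058,0],[0,0,0]],[[0.067,0.058,0],[0,0,0]],[[0.067,0.058,0],[0,0,0]],[[0,0,0],[0,0,0]],[[0,0,0],[0,0,0]]]' 1 50; python3 go.py .6092 .083 .255 101.2; python3 - <<'E'
from h import *
from rig import imaging,manip
st=manip.get_state();w=imaging.camera('wrist');E=wristE(st,w)
H,S,V=cv2.split(cv2.cvtColor(w['img'],cv2.COLOR_RGB2HSV));m=(((H<4)|(H>174))&(S>150)&(V>70)).astype(np.uint8)
cs,_=cv2.findContours(m,0,1);q=max(cs,key=cv2.contourArea);r=cv2.minAreaRect(q)
b=cv2.boxPoints(r);print(r,[onz(w,p,.298,E).round(4).tolist() for p in b],onz(w,r[0],.298,E))
E
```

```text
time: 18.15
tool_pos: [0.6097, 0.0835, 0.3655]
tcp_rot: [-1.997, -2.424, 0.002]
force: [0.6, 0.3, 0.6]
opening: 0.0852
gripper_force: 0.0
t 18.15 pos [0.6097 0.0835 0.3655] tool x [-0.1917  0.9814 -0.0001] z [-0.0013 -0.0004 -1.    ] q [ 0.0606  0.3745  1.2362 -0.0003  1.5323 -0.1323] F [0.5837 0.2801 0.633 ] open 0.08517836941767333 grip 0.0
shift units [-0.001  -0.0012  0.2763] mm 110.52635137335976
turn units [-0.0091  0.0008 -0.0171]
((276.0, 219.0), (150.0, 38.0), 90.0) [[0.5889, 0.1245, 0.298], [0.6124, 0.1291, 0.298], [0.6343, 0.025, 0.298], [0.6077, 0.0198, 0.298]] [0.61016827 0.0778278  0.298     ]
```

```bash
python3 -m crank '[[[0,0,0.06],[0,0,0]],[[0,0,0.08],[0,0,0]],[[0,0,0.08],[0,0,0]],[[0,0,0.055],[0,0,0]],[[0,0,0],[0,0,0]],[[0,0,0],[0,0,0]]]' 1 50;  python3 -m crank '[[[0,0,0],[0,0,0]],[[0,0,0],[0,0,0]],[[0,0,0],[0,0,0]],[[0,0,0],[0,0,0]],[[0,0,0],[0,0,0]],[[0,0,0],[0,0,0]]]' -1 50; python3 go.py
```

```text
time: 18.8
tool_pos: [0.61, 0.0824, 0.2574]
tcp_rot: [1.997, 2.424, 0.001]
force: [-0.0, 0.5, 1.5]
opening: 0.0853
gripper_force: 0.0
time: 19.4
tool_pos: [0.6095, 0.0831, 0.2569]
tcp_rot: [-1.995, -2.426, 0.001]
force: [-5.1, -0.6, 4.8]
opening: 0.0237
gripper_force: 49.0
t 19.4 pos [0.6095 0.0831 0.2569] tool x [-0.1933  0.9811 -0.0001] z [-0.0005 -0.0002 -1.    ] q [ 0.0599  0.4288  1.4129 -0.0001  1.3003 -0.1346] F [-5.1255 -0.5557  4.7926] open 0.023657117262929416 grip 48.95744025707245
```

The grip is held, with the opening at 23.7 mm. Now I pull along the arc.

```bash
python3 -m crank '[[[0,-0.019,-0.0102],[0,0,0]],[[0,-0.019,-0.0102],[0,0,0]],[[0,-0.02,-0.008],[0,0,0]],[[0,-0.02,-0.008],[0,0,0]],[[0,-0.0208,-0.0056],[0,0,0]],[[0,-0.0208,-0.0056],[0,0,0]],[[0,0,0],[0,0,0]]]'; python3 -m crank '[[[0,-0.0213,-0.0032],[0,0,0]],[[0,-0.0213,-0.0032],[0,0,0]],[[0,-0.0216,-0.0007],[0,0,0]],[[0,-0.0216,-0.0007],[0,0,0]],[[0,-0.0214,0.0018],[0,0,0]],[[0,-0.0214,0.0018],[0,0,0]],[[0,0,0],[0,0,0]]]'; python3 go.py
```

```text
time: 20.1
tool_pos: [0.563, 0.0739, 0.2759]
tcp_rot: [1.994, 2.425, 0.002]
force: [5.1, 0.7, -1.2]
opening: 0.0236
gripper_force: 49.9
time: 20.8
tool_pos: [0.5131, 0.0639, 0.2778]
tcp_rot: [1.994, 2.425, 0.003]
force: [7.2, 0.4, -0.1]
opening: 0.0234
gripper_force: 50.3
t 20.8 pos [0.5131 0.0639 0.2778] tool x [-0.1932  0.9812 -0.0005] z [ 0.0031  0.0001 -1.    ] q [ 0.0339  0.2227  1.6465 -0.      1.2693 -0.1605] F [ 7.207   0.3905 -0.1333] open 0.023358999651958173 grip 50.327192544937134
```

Passing freely with only the spring force felt. I'll pull the rest of the way.

```bash
python3 -m crank '[[[0,-0.0211,0.0043],[0,0,0]],[[0,-0.0211,0.0043],[0,0,0]],[[0,-0.0205,0.0066],[0,0,0]],[[0,-0.0205,0.0066],[0,0,0]],[[0,-0.0196,0.009],[0,0,0]],[[0,-0.0196,0.009],[0,0,0]],[[0,0,0],[0,0,0]]]'; python3 -m crank '[[[0,-0.0184,0.0111],[0,0,0]],[[0,-0.0184,0.0111],[0,0,0]],[[0,0,0],[0,0,0]],[[0,0,0],[0,0,0]]]'; python3 go.py;  python3 -m crank '[[[0,-0.004,0.0027],[0,0,0]],[[0,0,0],[0,0,0]],[[0,0,0],[0,0,0]]]'; python3 -m crank '[[[0,-0.004,0.0027],[0,0,0]],[[0,0,0],[0,0,0]],[[0,0,0],[0,0,0]]]'; python3 go.py
```

```text
time: 21.5
tool_pos: [0.4655, 0.0545, 0.2624]
tcp_rot: [1.993, 2.424, 0.004]
force: [4.9, 0.4, 7.0]
opening: 0.0234
gripper_force: 51.0
time: 21.9
tool_pos: [0.4516, 0.0517, 0.254]
tcp_rot: [1.993, 2.424, 0.005]
force: [2.7, -0.2, 12.4]
opening: 0.0233
gripper_force: 51.3
t 21.9 pos [0.4516 0.0517 0.254 ] tool x [-0.1932  0.9812 -0.0008] z [ 0.0046  0.0001 -1.    ] q [ 0.0115  0.1216  1.8282  0.      1.1872 -0.183 ] F [ 2.7207 -0.1529 12.4234] open 0.0233056258033171 grip 51.3411408662796
time: 22.2
tool_pos: [0.4502, 0.0514, 0.253]
tcp_rot: [1.993, 2.424, 0.005]
force: [2.7, -0.2, 12.0]
opening: 0.0236
gripper_force: 51.4
time: 22.5
tool_pos: [0.4497, 0.0513, 0.2526]
tcp_rot: [1.992, 2.422, 0.008]
force: [6.3, 1.5, 15.0]
opening: 0.0237
gripper_force: 51.9
t 22.5 pos [0.4497 0.0513 0.2526] tool x [-0.1933  0.9811 -0.001 ] z [ 0.0078  0.0005 -1.    ] q [ 0.0104  0.1174  1.8365  0.0005  1.1798 -0.1843] F [ 6.279   1.4729 15.0302] open 0.02374275158276678 grip 51.86337053775787
```

Travel is 163 mm, as expected at the stop. A bit more pull should confirm it.

```bash
python3 -m crank '[[[0,-0.005,0.0035],[0,0,0]],[[0,0,0],[0,0,0]],[[0,0,0],[0,0,0]],[[0,0,0],[0,0,0]]]'; python3 -m crank '[[[0,-0.004,0.0027],[0,0,0]],[[0,0,0],[0,0,0]],[[0,0,0],[0,0,0]],[[0,0,0],[0,0,0]],[[0,0,0],[0,0,0]]]'; python3 org.py|head -7; python3 - <<'E'
from h import *
from rig import imaging
import pickle
s=imaging.camera('scene');o=pickle.load(open('v0.pkl','rb'))['scene']
d=cv2.absdiff(s['img'],o['img']).max(2)
for n,(x,y) in dict(bottle=(313,240),rack=(0,0),green=(149,269),yellow=(376,201),tip=(240,296),pip=(330,182)).items():
    if x: print(n,d[y-10:y+11,x-10:x+11].mean().round(1))
E
```

```text
time: 22.9
tool_pos: [0.4498, 0.0513, 0.2525]
tcp_rot: [1.989, 2.419, 0.015]
force: [13.7, 4.7, 20.2]
opening: 0.0234
gripper_force: 52.4
time: 23.4
tool_pos: [0.4498, 0.0512, 0.2525]
tcp_rot: [1.987, 2.417, 0.02]
force: [19.5, 7.1, 22.8]
opening: 0.0235
gripper_force: 52.9
scene 139 257 274 183 197
  thumb -40 [274.4 181.3] orange near 2
  thumb -20 [271.4 180.9] orange near 3
  thumb 0 [268.  182.1] orange near 1
  thumb 20 [264.4 184.9] orange near 0
  thumb 36 [261.9 187.9] orange near 9
  thumb 52 [259.8 191.5] orange near 25
bottle 5.1
green 2.0
yellow 1.0
tip 1.6
pip 1.1
```

```bash
python3 -c "
from rig import manip
print(manip.sign_off())"
```

```text
the job is handed in; nothing more can be done
None
```

The job is handed in: peak pointer turned back to its zero stop, catch flipped over to its end stop, and lever pulled forward and still gripped at its stop, at about 23 s on the robot's clock, with no contact with the other things on the bench.

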